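Nest the biscuit cutters in their tins

TASK

Put the biscuit cutters away: nest the three round ones in the round tin and the two square ones in the square tin. In each tin set the smallest down first and then each larger one over the one before, so that every cutter stands flat and upright on the floor of its tin. Set the cutters down rather than dropping them, and leave the white bowl and the terracotta ramekin where they are.

Things in the scene. Friction and masses are not known exactly. Their poses are not given: they have to be found in the camera images.
- round_small: Small round steel cutter, loose: ring open above and below, 46 mm outside diameter, wall 2 mm, 30 mm high. A flat strap (12 mm wide along y, 3 mm thick) arches over it along x, crest 52 mm above the edge, over the centre. Pinch the crest across y from above, only its top 8-9 mm (smaller straps nest beneath). Origin: centre of underside; z up.
- round_medium: Medium round steel cutter, loose: ring open above and below, 68 mm outside diameter, wall 2 mm, 30 mm high. A flat strap (12 mm wide along y, 3 mm thick) arches over it along x, crest 67 mm above the edge, over the centre. Pinch the crest across y from above, only its top 8-9 mm (smaller straps nest beneath). Origin: centre of underside; z up.
- round_large: Large round steel cutter, loose: ring open above and below, 90 mm outside diameter, wall 2 mm, 30 mm high. A flat strap (12 mm wide along y, 3 mm thick) arches over it along x, crest 82 mm above the edge, over the centre. Pinch the crest across y from above, only its top 8-9 mm (smaller straps nest beneath). Origin: centre of underside; z up.
- square_small: Small square steel cutter, loose: square frame open above and below, 40 mm outside each side, wall 2 mm, 30 mm high. A flat strap (12 mm wide along y, 3 mm thick) arches over it along x, crest 52 mm above the edge, over the centre. Pinch the crest across y from above, only its top 8-9 mm (smaller straps nest beneath). Origin: centre of underside; z up; x, y along sides.
- square_large: Large square steel cutter, loose: square frame open above and below, 72 mm outside each side, wall 2 mm, 30 mm high. A flat strap (12 mm wide along y, 3 mm thick) arches over it along x, crest 67 mm above the edge, over the centre. Pinch the crest across y from above, only its top 8-9 mm (smaller straps nest beneath). Origin: centre of underside; z up; x, y along sides.
- round_tin: Shallow round aluminium tin base, fixed to the bench, open at the top: 128 mm outside and 122 mm inside diameter, rim 14 mm high, floor 3 mm thick. Origin at the centre of its underside, on the bench; z up. The nested round cutters go here, on its floor, 3 mm above the origin.
- square_tin: Shallow square aluminium tin base, fixed to the bench, open at the top: 116 mm outside and 110 mm inside along each side, rim 14 mm high, floor 3 mm thick. Origin at the centre of its underside, on the bench; x and y parallel to its sides, z up. The nested square cutters go here, on its floor, 3 mm above the origin.
- bowl: Bystander: empty white ceramic bowl, loose, 112 mm across the rim, 50 mm high. Origin at the centre of its underside. Leave it where it is.
- ramekin: Bystander: empty red-brown terracotta ramekin, loose, 76 mm across the rim, 42 mm high. Origin at the centre of its underside. Leave it where it is.
Mind the look-alikes: they are no part of the job. What is shaped like the square_small but red is not meant.

How it is judged:
At the end, for the whole second after the job is handed in: All five released, at rest, upright within 0.08 rad, origins 0-7 mm above their tin's; centres: large round within 25 mm of its tin's, each smaller round within 15 mm of the next larger; large square within 34 mm of its tin's, small square within 24 mm of the large (z of round_small in the frame of round_tin between 0 and 0.007 m and angle between each of round_small, round_medium, round_large, square_small, square_large's own z axis and vertical below 0.08 rad and linear speed of each of round_small, round_medium, round_large, square_small, square_large below 0.02 m/s and z of round_medium in the frame of round_tin between 0 and 0.007 m and z of round_large in the frame of round_tin between 0 and 0.007 m and z of square_small in the frame of square_tin between 0 and 0.007 m and z of square_large in the frame of square_tin between 0 and 0.007 m and horizontal distance between round_large and round_tin below 0.025 m and horizontal distance between round_medium and round_large below 0.015 m and horizontal distance between round_small and round_medium below 0.015 m and horizontal distance between square_large and square_tin below 0.034 m and horizontal distance between square_small and square_large below 0.024 m); the robot touches nothing.
It fails at once if the bowl or the ramekin is shifted by more than 20 mm (distance of any of bowl, ramekin from where it was at the start of the episode above 0.02 m).
It fails at once if a cutter is dropped (falls free of the fingers faster than 0.6 m/s, some 20 mm) ((linear speed of round_small above 0.6 m/s and contact force between round_small and the fingers below 0.01 N) or (linear speed of round_medium above 0.6 m/s and contact force between round_medium and the fingers below 0.01 N) or (linear speed of round_large above 0.6 m/s and contact force between round_large and the fingers below 0.01 N) or (linear speed of square_small above 0.6 m/s and contact force between square_small and the fingers below 0.01 N) or (linear speed of square_large above 0.6 m/s and contact force between square_large and the fingers below 0.01 N)).
It also fails if it takes over 120 s, if anything falls off the work surface, if the arm or the gripper's body presses on something with over 40 N, if the wrist force passes 120 N, or if a joint passes its speed limit or range.

ROBOT

A 7-joint arm with a two-finger parallel gripper is mounted at the origin on the work surface. World frame = base frame: x ahead of the robot, y to its left, z up, the work surface at z = 0. Lengths are in m, angles in rad, forces in N, time in s.
With the tool pointing down it reaches from about 0.425 to 0.95 m from the base axis. Payload 4.7 kg.
Tool frame: the origin (TCP) lies between the finger pads; the fingertips stand 25 mm ahead of it and the grasp point (between the pads) lies 6 mm ahead of it; z points along the fingers, y is the line along which they close (so a half turn about z gives the same grasp; the last joint's range is limited). The gripper opens to 85 mm and grips with 20 to 120 N. Pads are 22 mm wide; open, the fingers measure 114 mm over their backs; the gripper's body (76 mm by 85 mm) begins 54 mm behind the grasp point. The pads swing forward as they close: fully open they stand 13 mm farther back than shut.
Start: joints at [-0.029, 0.469, -0.049, 1.532, 0.024, 1.141, -0.082], TCP at [0.675, 0, 0.256] pointing down, gripper open.
Joint ranges: [-2.59, 2.59], [-0.33, 1.99], [-1.39, 1.29], [0.1, 2.45], [-1.04, 4.18], [0.21, 1.99], [-2.66, 2.66]. Speed limits (rad/s): [2.57, 2.57, 3.14, 3.14, 3.14, 3.14, 3.14].

INTERFACE

Orientations are given as a 3x3 rotation matrix whose columns are the frame's x, y, z axes.
In Python, from rig import * gives the robot as it stands. Calls block until the motion is done:
- movep(position, orientation): joint-space move of the TCP to a pose.
- move_l(position, attitude=None, feed=0.15, until_force=None): straight line of the TCP; attitude=None keeps the orientation; feed is the mean speed in m/s. With until_force (N) it stops when the force on the tool has changed by that much, and returns True; else False.
- move_joints(angles): joint-space move.
- command_gripper(opening, newtons=None): finger opening in m; newtons is the grip in N (None keeps the last); returns when the fingers have stopped.
- sleep(seconds).
- inverse_kinematics(position, orientation): joint angles nearest the present ones, or None.
- sense(): the state.
- camera(name): name is "scene" or "side" or "wrist"; returns (picture, depth): 480x640x3 uint8, red, green, blue; 480x640 float32, m along the optical axis (not along the pixel's ray), 0 where there is no reading.
- camera_params(name): a dict with "K" (3x3 intrinsics, pixels), "position" and "rotation" of the camera in the world; the wrist camera has in their place "tool_from_camera" (4x4, takes a point from camera to tool coordinates, whose origin is the TCP and whose axes are the flange's). Camera axes: x right, y down, z forward; pixel columns grow to the right and rows downward; lengths in m; the calibration is good to about 2 mm. A picture is of the moment at which its call begins: read the wrist's pose just before it. camera_params takes no time and is no camera call.
A pose or a line that the arm cannot do raises Unreachable and nothing moves.
- finish_job(): hands the job in; it is judged then, once.
The state is a dict: "time_s": time; "joint_pos": joint angles; "qd": joint speeds; "joint_efforts": joint torques, N m; "position": TCP position; "tcp_rot": TCP orientation; "wrist_force": force on the tool from outside, world axes, zero at the start; "ft_torque": the same for the moment, N m; "finger_gap": finger opening in m; "gripper_force": force on a finger pad.
Only numpy, scipy, OpenCV 4.12 (cv2) and the standard library are available. Lean on these libraries where they do the work, as an engineer would, in place of code of your own. Each camera call takes 0.05 s, during which the arm holds its last target. There are 200 camera calls.

## Working session

There is one attempt and no reset: what is moved stays moved. The work goes in short steps, each a Python script; the robot and the scene stay as the last script left them, time stands still between calls to the robot, and variables do not carry over. Pictures are saved under pics/ and viewed, at most 14 in all, crops included, and the job is handed in when it is done.

```bash
mkdir -p pics
cat > h.py <<'E'
from rig import *
import numpy as np, cv2
def cloud(name):
    s=sense(); im,d=camera(name); P=camera_params(name); K=P["K"]
    v,u=np.mgrid[:480,:640]
    p=np.stack([(u-K[0][2])/K[0][0]*d,(v-K[1][2])/K[1][1]*d,d],-1)
    if name=="wrist":
        T=np.array(P["tool_from_camera"]); p=p@T[:3,:3].T+T[:3,3]
        p=p@np.array(s["tcp_rot"]).T+np.array(s["position"])
    else: p=p@np.array(P["rotation"]).T+np.array(P["position"])
    p[d==0]=np.nan
    return im,p
def save(n,im): cv2.imwrite("pics/%s.png"%n,im[:,:,::-1])
E
python3 - <<'E'
from h import *
for n in("scene","side"):
    im,p=cloud(n); save(n,im); np.savez(n,im=im,p=p)
    print(n,camera_params(n))
print(sense())
E
```

```text
scene {'K': array([[522.12394497,   0.        , 321.99999043],
       [  0.        , 522.12394497, 238.35479133],
       [  0.        ,   0.        ,   1.        ]]), 'position': array([1.12431544, 0.84518811, 0.9479568 ]), 'rotation': array([[-0.80171195,  0.40515866, -0.43943646],
       [ 0.597656  ,  0.53345602, -0.59852483],
       [-0.00807749, -0.74247635, -0.66982357]])}
side {'K': array([[611.10616884,   0.        , 315.68023903],
       [  0.        , 611.10616884, 233.01579498],
       [  0.        ,   0.        ,   1.        ]]), 'position': array([-0.02059942,  0.69478428,  1.12693212]), 'rotation': array([[-0.77154557, -0.49310942,  0.40194595],
       [-0.63599431,  0.61288765, -0.4689136 ],
       [-0.01512199, -0.61742355, -0.78648553]])}
{'time_s': 0.1, 'joint_pos': array([-0.02891001,  0.46938395, -0.04857352,  1.53357655,  0.02407596,
        1.14098633, -0.08230284]), 'qd': array([-2.10983047e-04, -8.62082695e-04, -1.11218560e-05, -2.64360656e-03,
       -4.78551027e-04, -3.37138681e-04,  1.03914565e-04]), 'joint_efforts': array([ 5.33060393e-04, -5.11518788e+01, -4.69155551e-02, -2.38390929e+01,
        1.07741368e-02,  4.46335340e-03,  2.13932526e-05]), 'position': array([6.74521942e-01, 1.57676241e-05, 2.55349740e-01]), 'tcp_rot': array([[-7.11319201e-06,  9.99998435e-01, -1.76910880e-03],
       [ 9.99999999e-01,  7.02671868e-06, -4.88858136e-05],
       [-4.88733061e-05, -1.76910915e-03, -9.99998434e-01]]), 'wrist_force': array([ 0.39922311, -0.49690288, -0.93899406]), 'ft_torque': array([0.04046014, 0.02162814, 0.05031494]), 'gripper_force': 0.0, 'finger_gap': 0.08529380634275047}
```

View pics/scene.png

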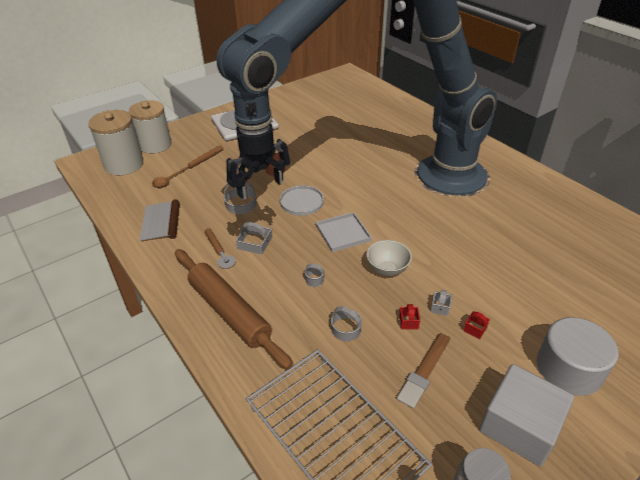

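View pics/side.png

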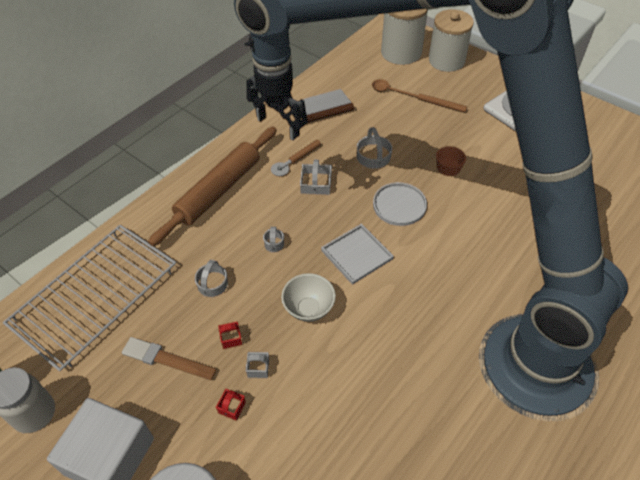

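Side view: round_large (375,150), square_large (316,178), round_small (274,238), round_medium (211,278), grey square_small (258,364). The red look-alikes are at (231,334) and (231,404); the grey one at (258,364) fits. Tins are at (400,204) and (357,253), bowl at (308,298), ramekin at (450,160). I'll measure all of these and confirm with a crop.

```bash
cat > meas.py <<'E'
from h import *
px={"scene":dict(rl=(240,195),sl=(254,238),rs=(314,275),rm=(346,323),ss=(441,302)),
"side":dict(rl=(375,150),sl=(316,178),rs=(274,238),rm=(211,278),ss=(258,364))}
H=dict(rs=52,rm=67,rl=82,ss=52,sl=67); R=dict(rs=.03,rm=.045,rl=.055,ss=.03,sl=.055)
def strap(q,h):
    """q Nx3 of the object; crest centre and strap yaw"""
    z=q[:,2]
    s=q[(z>.034)&(z<h/1000+.006)]; xy=s[:,:2]
    t=q[(z>h/1000-.007)&(z<h/1000+.006)]
    c,w,a=cv2.minAreaRect((t[:,:2]*1000).astype(np.float32))
    e=np.linalg.svd(xy-xy.mean(0),full_matrices=False)[2][0]
    return len(t),np.percentile(z,99.5),np.array(c),np.array(w),a,np.degrees(np.arctan2(e[1],e[0]))%180
if __name__=="__main__":
  np.set_printoptions(precision=1,suppress=True)
  C={}
  for n in px:
    f=np.load(n+".npz"); p=f["p"]; v,u=np.mgrid[:480,:640]
    for k,(a,b) in px[n].items():
        m=(np.hypot(u-a,v-b)<38)&(p[...,2]>.008)&(p[...,2]<.1)
        q=p[m]
        # seed: nearest component
        g=np.zeros((480,640),np.uint8); g[m]=1
        _,L=cv2.connectedComponents(g)
        lab=L[(np.hypot(u-a,v-b)<12)&(L>0)]
        q=p[L==np.bincount(lab).argmax()]
        lo=q[(q[:,2]<.032)]
        c,w,an=cv2.minAreaRect((lo[:,:2]*1000).astype(np.float32))
        print(n,k,"ring",np.array(c),np.array(w),an,"| strap",*strap(q,H[k]))
    for k,(a,b),r in [("rt",{"scene":(302,200),"side":(400,204)}[n],50),("st",{"scene":(343,231),"side":(357,253)}[n],50)]:
        m=(np.hypot(u-a,v-b)<r)&(p[...,2]>.009)&(p[...,2]<.019)
        g=m.astype(np.uint8); _,L,S,_=cv2.connectedComponentsWithStats(g)
        q=p[L==1+S[1:,4].argmax()]
        c,w,an=cv2.minAreaRect((q[:,:2]*1000).astype(np.float32)); print(n,k,np.array(c),np.array(w),an)
  im=np.load("side.npz")["im"]; sc=np.load("scene.npz")["im"]
  A=cv2.resize(im[210:430,160:380],(400,400)); B=cv2.resize(im[110:230,260:460],(400,240))
  D=cv2.resize(sc[250:350,290:500],(400,190)); save("crop1",np.hstack([A,np.vstack([B,D[:160]])]))
E
python3 meas.py
```

```text
scene rl ring [ 603.4 -264.5] [96.5 89.5] 56.96870803833008 | strap 5 0.07573936872697679 [ 605.1 -261.8] [11.2 53.5] 63.72418975830078 146.54597031339057
scene sl ring [657.9 -97.5] [81.9 76.9] 35.24898910522461 | strap 58 0.06878561477801236 [656.5 -97. ] [16.5 48.3] 33.95402908325195 128.13600113574788
scene rs ring [613.  110.7] [50.  41.8] 75.41729736328125 | strap 62 0.05448624569361727 [611.  110.8] [15.  38.8] 42.776187896728516 130.15728110796346
scene rm ring [643. 279.] [69.8 65.2] 52.46078872680664 | strap 100 0.06819610930257211 [642.6 278.8] [14.  49.7] 21.364700317382812 112.63559572953847
scene ss ring [427.9 362.8] [46.6 43.1] 36.611385345458984 | strap 50 0.05413801162698004 [427.7 361.3] [32.8 12.1] 43.014251708984375 42.978590929971006
scene rt [ 460.7 -128.3] [ 51.8 123.7] 78.17311096191406
scene st [447.3  26.7] [101.9 119.9] 74.97222900390625
side rl ring [ 601.1 -266.2] [90.7 95.4] 53.71430587768555 | strap 72 0.08450050489725583 [ 598.2 -264.5] [13.1 52. ] 57.437625885009766 143.73469310746563
side sl ring [655.9 -97.9] [73.2 80.8] 36.05316162109375 | strap 67 0.06910832271945413 [652.1 -91.7] [12.1 49.6] 39.21343994140625 126.59498564002219
side rs ring [608.8 110.5] [46.7 49. ] 60.675514221191406 | strap 64 0.053813737204619065 [607.2 111.3] [11.6 33. ] 41.17128372192383 128.13834535210827
side rm ring [640.9 277.4] [68.2 69.4] 57.45558166503906 | strap 99 0.0707769808018735 [640.4 280.8] [14.3 44.7] 23.1538143157959 112.33045816906382
side ss ring [425.7 361. ] [42.5 45.4] 35.38132095336914 | strap 95 0.05438137791777546 [425.8 361.2] [31.  13.8] 36.565677642822266 35.38139494484844
side rt [ 452.3 -167.8] [125.1 132.6] 35.10260009765625
side st [442.2  14.4] [121.1 120.8] 75.67205810546875
```

View pics/crop1.png

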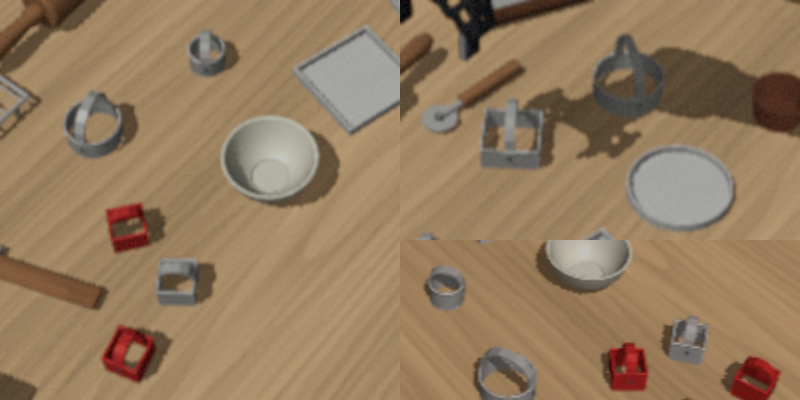

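The crop confirms it: the grey square cutter lies between the two red ones, so it's square_small. Next I look from the wrist at both tins, then at square_small.

```bash
cat >> h.py <<'E'
np.set_printoptions(precision=4,suppress=True)
def Rz(deg):
    a=np.radians(deg); c,s=np.cos(a),np.sin(a)
    return np.array([[c,s,0],[s,-c,0],[0,0,-1.]])
HT=dict(rs=.052,rm=.067,rl=.082,ss=.052,sl=.067)
OUT=dict(rs=.046,rm=.068,rl=.090,ss=.040,sl=.072)
def look(k,xy,yaw,z=.27,name=None):
    """wrist view from above: ring rectangle (mm), crest centre, strap yaw"""
    movep([*xy,z],Rz(yaw)); sleep(.2); im,p=cloud("wrist")
    if name: save(name,im)
    h=HT[k]; r=OUT[k]/2*(1.42 if k[0]=="s" else 1)+.012
    q=p[np.hypot(p[...,0]-xy[0],p[...,1]-xy[1])<r]; q=q[q[:,2]>.015]
    lo=q[(q[:,2]<.034)]; t=q[(q[:,2]>h-.006)&(q[:,2]<h+.006)]; s=q[q[:,2]>.036][:,:2]
    ring=cv2.minAreaRect((lo[:,:2]*1000).astype(np.float32))
    crest=cv2.minAreaRect((t[:,:2]*1000).astype(np.float32))
    e=np.linalg.svd(s-s.mean(0),full_matrices=False)[2][0]; y=np.degrees(np.arctan2(e[1],e[0]))%180
    print(k,"ring",ring,"crest",len(t),crest,"yaw",y,"ztop",np.percentile(q[:,2],99))
    return ring,crest,y
E
python3 - <<'E'
from h import *
for k,c,y,zz in(("rt",(.455,-.166),70,.33),("st",(.445,.016),75,.33)):
    movep([*c,zz],Rz(y)); sleep(.2); im,p=cloud("wrist"); save(k,im)
    q=p[(np.hypot(p[...,0]-c[0],p[...,1]-c[1])<.1)&(p[...,2]>.009)&(p[...,2]<.02)]
    print(k,len(q),cv2.minAreaRect((q[:,:2]*1000).astype(np.float32)),np.percentile(q[:,2],[50,95]))
look("ss",(.4265,.3615),36,name="ss")
print(sense()["time_s"],sense()["joint_pos"])
a=[cv2.imread("pics/%s.png"%n) for n in("rt","st","ss")]
cv2.imwrite("pics/w.png",np.hstack([cv2.resize(x,(266,200)) for x in a]))
E
```

```text
rt 835 ((451.2850646972656, -169.47390747070312), (127.13191223144531, 125.87092590332031), 68.0277099609375) [0.0131 0.0145]
st 1030 ((441.29595947265625, 13.515190124511719), (116.69757843017578, 116.45132446289062), 75.12710571289062) [0.0132 0.0146]
ss ring ((424.97650146484375, 361.9139404296875), (43.323524475097656, 41.4837532043457), 36.99244689941406) crest 338 ((425.1106872558594, 361.9208679199219), (30.105281829833984, 11.223759651184082), 36.10144805908203) yaw 125.80409671345551 ztop 0.3392898630449629
4.025 [-0.4536  0.2961 -0.4004  1.7785  0.129   1.0924 -1.842 ]
```

View pics/w.png

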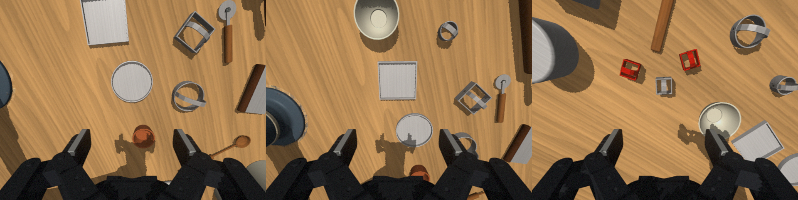

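Wrist views: the tins fit their sizes (127 mm and 116.5 mm, rims at 14 mm) and square_small matches, with the red ones beside it. Now I pick up and place square_small.

```bash
sed -i 's/q=q\[q\[:,2\]>.015\]/q=q[(q[:,2]>.015)\&(q[:,2]<.1)]/' h.py
cat >> h.py <<'E'
TIN=dict(r=(.4513,-.1695),s=(.4413,.0135))
def pick(k,xy,yaw):
    h=HT[k]; zg=h+.0168
    command_gripper(.04); movep([*xy,h+.09],Rz(yaw))
    move_l([*xy,zg+.02],feed=.12); hit=move_l([*xy,zg],feed=.05,until_force=8)
    command_gripper(.0,50); s=sense(); print("grip",hit,s["finger_gap"],s["gripper_force"],s["position"],s["time_s"])
    move_l([*xy,zg+.02],feed=.06); move_l([*xy,.26],feed=.2)
    print("lifted",sense()["finger_gap"])
    return s["position"][2]
def place(k,zg,yaw,off=(0,0)):
    xy=np.array(TIN[k[0]])+off
    movep([*xy,.26],Rz(yaw)); move_l([*xy,zg+.055],feed=.15)
    print("touched",move_l([*xy,zg+.002],feed=.04,until_force=5)); s=sense()
    print("down",s["position"],"expect z",zg+.003,s["finger_gap"],s["wrist_force"])
    command_gripper(.035); sleep(.1)
    move_l([*xy,s["position"][2]+.03],feed=.06); move_l([*xy,.27],feed=.2)
    print("t",sense()["time_s"])
E
python3 - <<'E'
from h import *
zg=pick("ss",(.4251,.3619),36.5)
sleep(.1); im,_=camera("wrist"); save("held",im); save("held_side",camera("side")[0]); print(zg)
E
```

```text
grip False 0.009613930966849751 48.73531266261125 [0.4253 0.362  0.0691] 6.6333
lifted 0.009535046980593164
0.06911488785719841
```

View pics/held_side.png

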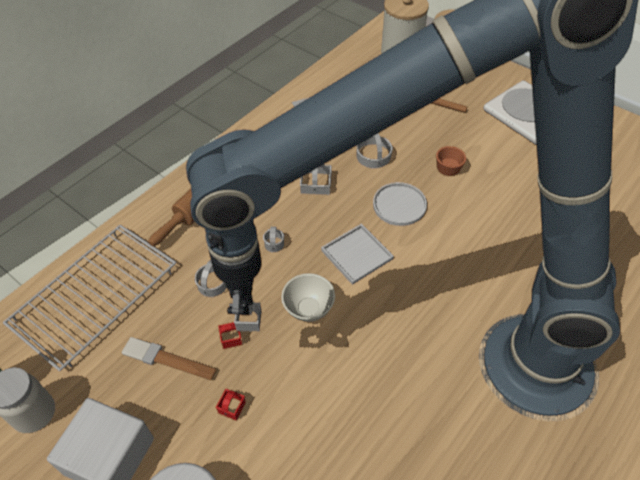

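The side view shows the grey cutter held level at about (245,318), with the red ones undisturbed. Placing it in the square tin and checking.

Run:
```python
from h import *
place("ss",.0691,75)
look("ss",TIN["s"],75,name="ss_placed")
im=cv2.imread("pics/ss_placed.png"); cv2.imwrite("pics/ss_placed_c.png",cv2.resize(im[:340,140:500],(540,510)))
ring,crest,y=look("sl",(.655,-.096),126)
```

```text
touched True
down [0.4418 0.0133 0.0718] expect z 0.0721 0.009745330025534555 [-0.1054  0.0333  4.2104]
t 14.0667
ss ring ((441.167236328125, 14.788463592529297), (42.44956970214844, 41.307159423828125), 74.28329467773438) crest 398 ((441.198486328125, 14.386943817138672), (33.07560348510742, 11.968683242797852), 74.83311462402344) yaw 75.37033421864258 ztop 0.055339708753762394
sl ring ((654.8716430664062, -99.00232696533203), (73.57132720947266, 74.81149291992188), 35.06396484375) crest 557 ((655.092041015625, -98.87065887451172), (11.691960334777832, 48.32063674926758), 35.64855194091797) yaw 125.14266963276742 ztop 0.06738351531820949
```

View pics/ss_placed_c.png

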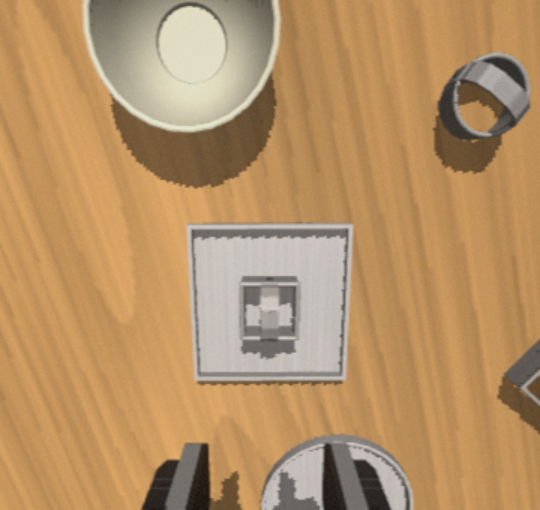

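The small square stands flat in the middle of the square tin (crop 270,310; crest at 55 mm). Next is square_large, then round_small.

Run:
```python
from h import *
zg=pick("sl",(.6551,-.0989),125.4)
if sense()["finger_gap"]<.007: raise SystemExit("lost")
place("sl",zg,75,off=(0,.0008))
look("sl",TIN["s"],75,name="sl_placed")
ring,crest,y=look("rs",(.608,.111),129)
print(sense()["time_s"])
im=cv2.imread("pics/sl_placed.png"); cv2.imwrite("pics/sl_placed_c.png",cv2.resize(im[:340,140:500],(540,510)))
```

```text
grip False 0.009644379414879528 48.757640930707566 [ 0.6556 -0.0987  0.0842] 18.05
lifted 0.010038558730448162
touched True
down [0.4421 0.0141 0.0866] expect z 0.0872237631659928 0.009302197854051817 [ 0.7327 -0.334   5.5689]
t 24.7333
sl ring ((439.69769287109375, 4.345062255859375), (92.39039611816406, 112.72916412353516), 75.59342193603516) crest 628 ((439.2586669921875, 13.636419296264648), (52.93084716796875, 10.885581970214844), 75.29240417480469) yaw 75.06092308102386 ztop 0.07009629284450412
rs ring ((607.0636596679688, 110.49148559570312), (46.697105407714844, 46.54151916503906), 39.089454650878906) crest 376 ((608.1907958984375, 109.77680969238281), (11.100314140319824, 34.29473876953125), 38.67546844482422) yaw 128.0626483413071 ztop 0.05232485425640097
26.275
```

View pics/sl_placed_c.png

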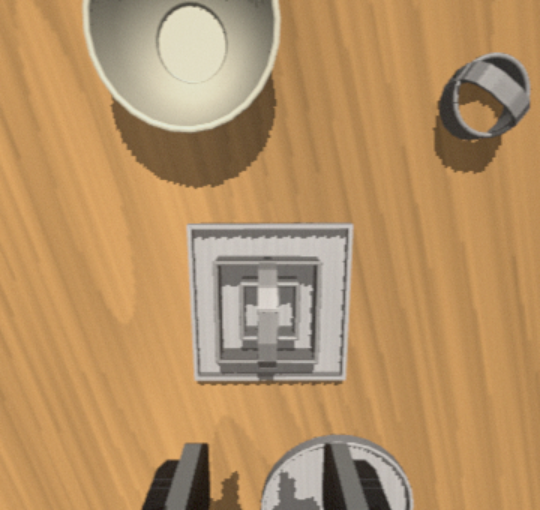

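The squares are nested and level, crest at 70 mm. Now the rounds, stopping if a grip is lost or a placed height doesn't match.

Run:
```python
from h import *
seq=[("rs",(.6081,.1098),128.5,None),("rm",(.641,.279),112.4,1),("rl",(.601,-.265),144.5,1)]
for k,xy,y,l in seq:
    if l:
        ring,crest,y2=look(k,xy,y); c=np.array(crest[0])/1000
        if np.hypot(*(c-xy))>.008 or abs(y2-y)>6 or np.hypot(*(c-np.array(ring[0])/1000))>.006: raise SystemExit("check")
        xy,y=c,y2
    zg=pick(k,xy,y)
    if sense()["finger_gap"]<.007: raise SystemExit("lost")
    place(k,zg,110)
    ring,crest,_=look(k,TIN["r"],110,name=k+"_placed")
    if np.hypot(*(np.array(crest[0])/1000-TIN["r"]))>.005: raise SystemExit("placing")
save("end_side",camera("side")[0])
im=cv2.imread("pics/rl_placed.png"); cv2.imwrite("pics/rl_placed_c.png",cv2.resize(im[:340,140:500],(540,510)))
```

```text
grip False 0.009619797333233818 48.75829117073408 [0.6084 0.11   0.0692] 28.6
lifted 0.00973519988761141
touched True
down [ 0.4518 -0.1691  0.0718] expect z 0.0721741624219423 0.009815373629565667 [0.7509 0.8785 4.7302]
t 35.7417
rs ring ((449.4385986328125, -169.23577880859375), (46.286170959472656, 46.96122741699219), 20.614185333251953) crest 427 ((450.5358581542969, -170.33114624023438), (11.246991157531738, 38.40040588378906), 19.724910736083984) yaw 110.07657710205612 ztop 0.05541508805119882
rm ring ((640.9417114257812, 276.6906433105469), (68.59249877929688, 69.01814270019531), 66.76273345947266) crest 503 ((640.9736328125, 276.18817138671875), (10.882272720336914, 45.187835693359375), 22.596223831176758) yaw 112.2341519740194 ztop 0.0673766118379576
grip False 0.00951816189667281 48.731375952920644 [0.6413 0.2764 0.0843] 40.5417
lifted 0.009551938764652186
touched False
down [ 0.4519 -0.1694  0.0868] expect z 0.08726734784256303 0.009290596372782244 [1.6979 1.6135 4.1398]
t 48.2
rm ring ((450.4340515136719, -169.07211303710938), (68.59464263916016, 68.8218994140625), 44.328
[... 253 characters left out ...]
09765625), 51.97784423828125) crest 634 ((600.0628662109375, -267.6139831542969), (11.360323905944824, 51.153018951416016), 54.02600860595703) yaw 143.86798832027824 ztop 0.08234604741255747
grip False 0.00986426452174782 48.75173440086655 [ 0.6004 -0.2674  0.0991] 51.9167
lifted 0.009229148566798377
touched True
down [ 0.4515 -0.1692  0.1019] expect z 0.1020690863597902 0.009565169056238923 [-0.9244  0.4138  4.3551]
t 58.075
rl ring ((449.8177490234375, -170.29087829589844), (90.99385070800781, 90.6037368774414), 48.38933563232422) crest 797 ((450.02984619140625, -170.2449188232422), (11.443403244018555, 62.413936614990234), 19.64463233947754) yaw 109.95168854901885 ztop 0.08535877651934874
```

View pics/rl_placed_c.png

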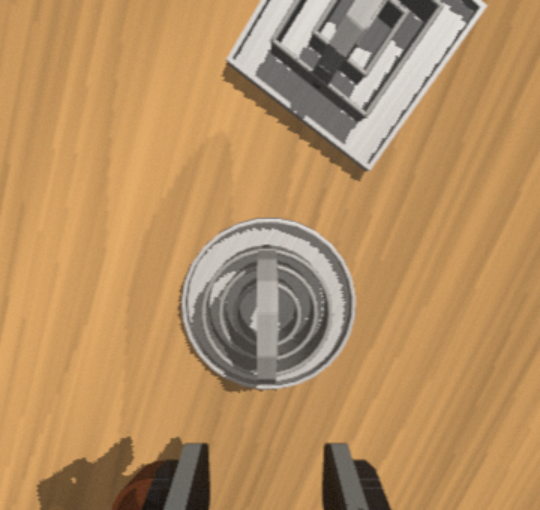

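View pics/end_side.png

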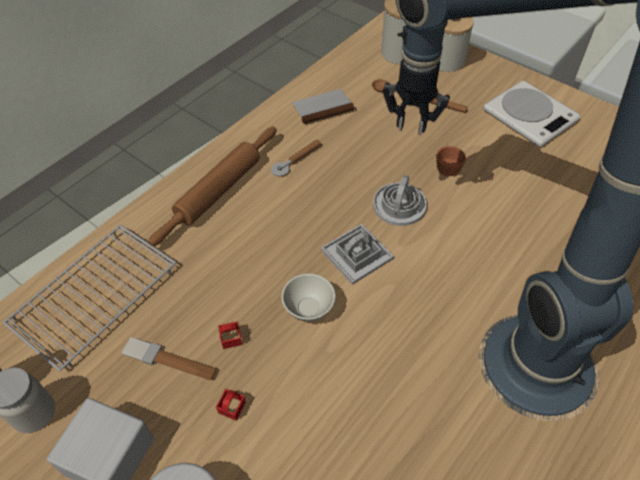

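Both sets are nested flat in their tins (side view 401,203 and 358,252). The bowl (308,298) and ramekin (450,160) haven't moved, and the arm is clear.

```bash
python3 -c "
from rig import *
print(finish_job())"
```

```text
the job is handed in; nothing more can be done
None
```

The job is handed in at about 58 s of robot time: the camera checks showed all five cutters nested flat in their tins, with the bowl and ramekin not moved; the hand-in gave no verdict.

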